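# Set the medication-plan screen over the cup tray

## Robot

A 6-joint arm with a two-finger parallel gripper is mounted at the origin on the work surface. World frame = base frame: x ahead of the robot, y to its left, z up, the work surface at z = 0. Lengths are in mm, angles in degrees, forces in N, time in s.
With the tool pointing down it reaches from about 300 to 850 mm from the base axis. Payload 4.2 kg.
Tool frame: the origin (TCP) lies midway between the tips of the shut fingers; the grasp point (between the pads) lies 19 mm behind it; x points along the fingers, y is the direction in which the jaws open and shut, and the axes are right-handed (so a half turn about x gives the same grasp; the last joint's range is limited). The gripper opens to 91 mm and grips with 3 to 60 N. Pads are 32 mm wide; open, the fingers measure 118 mm over their backs; the gripper's body (76 mm by 178 mm) begins 60 mm behind the grasp point.
Start: joints at [68.812, 18.312, 89.639, -0, 72.044, -1.146], TCP at [197.061, 540.194, 213.976] pointing down, gripper open.
Joint ranges: [-177.97, 177.97], [-48.28, 115.42], [12.27, 149.76], [-77.06, 257.06], [2.81, 150.46], [-146.56, 146.56]. Speed limits (degrees/s): [147.25, 147.25, 180, 180, 180, 180].

## Interface

Orientations are given as [roll, pitch, yaw] about the fixed x, y, z axes, in that order (R = Rz(yaw) Ry(pitch) Rx(roll)).
In Python, from workcell import env gives the robot as it stands.
- The arm moves only by the shell command python3 -m handwheel 'ROWS' [FORCE]. ROWS is text: rows parted by semicolons, each of 7 numbers parted by spaces: the turn, a rotation vector about the tool's x, y, z in degrees, then the shift along the tool's x, y, z in m, then the finger opening in m, from 0 to 0.0912. In form: rx ry rz x y z grip; .... A call has 1 to 12 rows; each row is the pose to reach, as a shift and turn from the pose commanded when the call began, along the tool's axes at that moment; what a row does not reach only later rows make up. A row lasts 1/12 s, in which the tool goes at most 41.7 mm and 7.16 degrees, less where a joint would pass 70% of its speed; a pose out of reach is approached as far as the arm can. A call with a gripper value outside its range is refused whole. The fingers move at their own pace and stop on an object; FORCE is the grip in N (left out, the last holds). Time passes only in rows, so rows that repeat a pose let the fingers close. It gives the time, the measured TCP pose, the force and the opening at its end, in the units of the state.
- env.state(): the state, without advancing time (a new reading comes with each control period).
- env.grab_frame(name): name is "side" or "top"; returns the picture (480x640x3 uint8, red, green, blue); there is no depth.
- env.get_calibration(name): a dict with "mtx" (3x3 intrinsics, pixels), "T" (4x4, takes a point from camera to world coordinates). Camera axes: x right, y up, looking along -z (the intrinsics and any distortion apply to the point x, -y, -z); pixel columns grow to the right and rows downward; lengths in mm; the calibration is good to about 2 mm. A picture is of the moment at which its call begins. get_calibration takes no time and is no camera call.
- env.job_done(): hands the job in, once; it reports no verdict.
The state is a dict: "time_s": time; "qpos": joint angles; "qvel": joint speeds; "effort": joint torques, N m; "ee_pos": TCP position; "ee_rot": TCP orientation; "force": force on the tool from outside, world axes, zero at the start; "torque": the same for the moment, N m; "gripper_width": finger opening in mm.
Only numpy, scipy, OpenCV 4.12 (cv2) and the standard library are available. Lean on these libraries where they do the work, as an engineer would, in place of code of your own. Each camera call takes 0.05 s, during which the arm holds its last target. There are 200 camera calls.

## Task

Someone left the medication-plan tablet, the larger of the two screens on tilt-and-swivel stands, turned aside and too upright. Swivel it so that its lower edge runs parallel to the long side of the white cup tray in front of the robot, screen towards the robot's side, and lean it back to 35 degrees from upright. Leave the small screen on the other stand as it is.

Things in the scene. Friction and masses are not known exactly. Their poses are not given: they have to be found in the camera images.
- plan_top (a point): Middle of the top edge (mid-plane) of the large tablet: white slab 205 mm wide, 157 high, 10 thick, light screen. Axes: x out of its BACK, square to the screen; y along its width, always level; z up the slab. The tilt hinge is parallel to y, 145 mm down along -z, at 65 mm height. Upper half clear on both faces to pinch from above or push; a 50 mm wide bracket sits low on the back.
- plan: Round grey foot, 120 mm across, 22 high, of the large tablet's stand, screwed down; it does not turn. Origin: centre of its underside, on the vertical swivel axis. The tilt hinge line passes 30 mm from that axis, on the screen side. The swivel stays where left (friction 0.3 N m), turns 86 degrees either side of facing along -x, and starts 34 to 63 degrees anticlockwise from above.
- plan_tilt (a joint): Lean of the large tablet back from upright, rad: 0 upright, to 1.2; starts 0.04 to 0.21. A stiff hinge that stays where left (friction 0.45 N m, about 3 N at the top edge).
- tray: White open cup tray fixed to the worktop near the robot, 110 mm (its x) by 210 mm (its y, the long side), 30 mm high, walls 5 mm, four small loose clear cups in it. Origin: centre of its underside.
- reader_top (a point): Middle of the top edge of the SMALL screen (85 mm wide, 95 mm high, 10 mm thick) on a similar, smaller stand: a bystander, not to be moved. Axes as for plan_top; its hinge is 83 mm below this point along -z at 65 mm height.
Not all that is in view belongs to the job. Leave any pink look-alike of the plan alone.

How it is judged:
By the outcome, as a careful person would: the job done as asked, in the order asked, and still so for the second after the job is handed in, with the robot touching nothing.
It also fails if it takes over 40 s, if anything falls off the work surface, if the arm or the gripper's body presses on something with over 40 N, if the wrist force passes 120 N, or if a joint passes its speed limit or range.

## Working session

There is one attempt and no reset: what is moved stays moved. The work goes in short steps, Python scripts to look and compute and a shell command to move; the robot and the scene stay as the last step left them, time stands still between calls to the robot, and variables do not carry over. Pictures are saved under pics/ and viewed, on a budget of 10 in all, crops included, one or two more only if the job needs it, and the job is handed in when it is done.

```bash
ls; mkdir -p pics; python3 - <<'E'
from workcell import env
import cv2
for n in("side","top"):
    f=env.grab_frame(n); cv2.imwrite(f"pics/{n}0.png",f[:,:,::-1])
    c=env.get_calibration(n); print(n,c["mtx"],c["T"],[k for k in c])
print(env.state())
E
```

```text
pics
side [[458.26432784   0.         319.76329432]
 [  0.         458.26432784 237.78789453]
 [  0.           0.           1.        ]] [[ 7.15722753e-01  4.42479412e-01 -5.40326671e-01 -3.17339301e+01]
 [-6.98350116e-01  4.45762488e-01 -5.60002607e-01 -4.74082171e+02]
 [-6.93226277e-03  7.78143801e-01  6.28047903e-01  6.71530250e+02]
 [ 0.00000000e+00  0.00000000e+00  0.00000000e+00  1.00000000e+00]] ['mtx', 'T']
top [[596.54476646   0.         314.73288642]
 [  0.         596.54476646 241.55947128]
 [  0.           0.           1.        ]] [[ 2.21998654e-02  9.82064540e-01 -1.87233557e-01  2.44411689e+02]
 [-9.99681054e-01  2.40608512e-02  7.67236352e-03 -7.04999918e+00]
 [ 1.20397549e-02  1.87003514e-01  9.82285463e-01  1.20075670e+03]
 [ 0.00000000e+00  0.00000000e+00  0.00000000e+00  1.00000000e+00]] ['mtx', 'T']
{'time_s': 0.1, 'qpos': array([ 6.88122276e+01,  1.83479553e+01,  8.96976659e+01,  9.79777504e-04,
        7.20437463e+01, -1.14414667e+00]), 'qvel': array([-0.02017733, -0.05942528, -0.1788629 , -0.03317037, -0.14239955,
        0.02019702]), 'effort': array([ 5.79948355e-04, -4.13327157e+01, -2.32509971e+01,  7.31180725e-02,
        4.20221128e-02, -3.26605277e-05]), 'ee_pos': array([196.89283974, 539.77509085, 213.21643816]), 'ee_rot': array([ -91.74138648,   89.91062764, -111.78531498]), 'force': array([-0.31400985, -0.10482325,  0.2771519 ]), 'torque': array([-0.01557263,  0.05832684, -0.02430595]), 'gripper_width': 90.7960388857108}
```

View pics/side0.png

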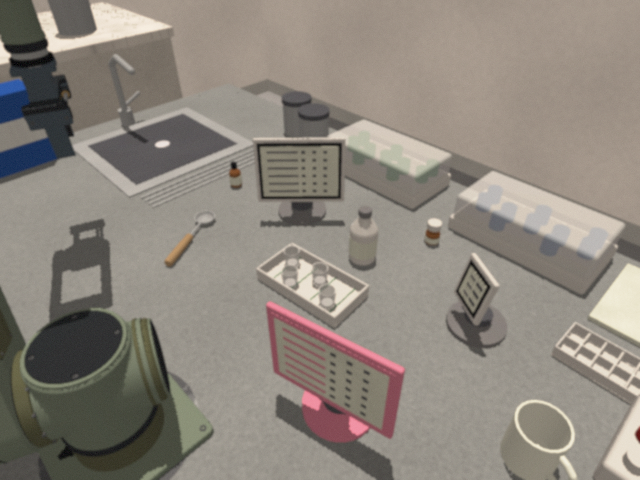

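View pics/top0.png

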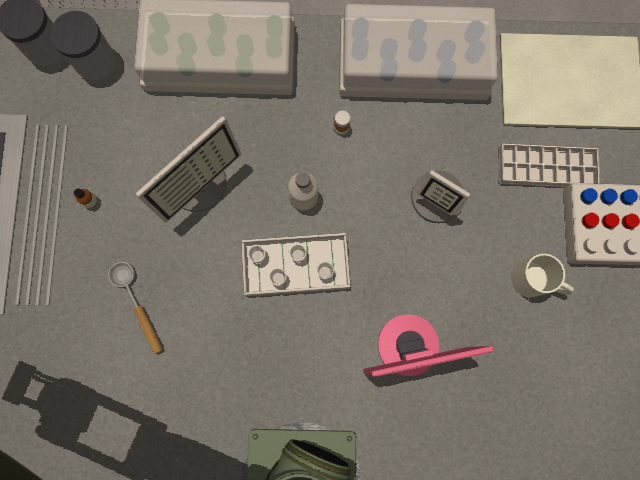

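Top view: the large white tablet is at about (190,170), the small screen at (443,190), the pink look-alike at (420,350) and the tray at (296,265). In the side view the tablet is at (300,170), the small screen at (477,290) and the tray at (312,283). The plan is the white one: it is bigger, and neither pink nor small. Next I'll crop it enlarged and measure.

```bash
cat > h.py <<'E'
import numpy as np, cv2
from workcell import env
def ray(n,uv):
    c=env.get_calibration(n); K=c["mtx"]; T=c["T"]
    p=np.linalg.inv(K)@[uv[0],uv[1],1]
    d=T[:3,:3]@[p[0],-p[1],-p[2]]; return T[:3,3],d/np.linalg.norm(d)
def onz(n,uv,z):
    o,d=ray(n,uv); return o+d*(z-o[2])/d[2]
def tri(a,b):
    o1,d1=ray("side",a); o2,d2=ray("top",b)
    s=np.linalg.lstsq(np.c_[d1,-d2],o2-o1,rcond=None)[0]
    p,q=o1+s[0]*d1,o2+s[1]*d2; return (p+q)/2,np.linalg.norm(p-q)
E
python3 - <<'E'
from h import *
s=cv2.imread("pics/side0.png");t=cv2.imread("pics/top0.png")
# tray rim
g=cv2.cvtColor(t,cv2.COLOR_BGR2GRAY); m=(g>150).astype(np.uint8)
m[:225]=0;m[305:]=0;m[:,:230]=0;m[:,360:]=0
pts=cv2.findNonZero(m); hull=cv2.convexHull(pts)
r=cv2.minAreaRect(hull); bx=cv2.boxPoints(r); print("tray box",bx)
P=np.array([onz("top",u,30) for u in bx]); print(P.round(1), P.mean(0), np.linalg.norm(np.diff(P,axis=0),axis=1))
a=cv2.resize(s[125:235,240:360],None,fx=5,fy=5,interpolation=cv2.INTER_CUBIC)
b=cv2.resize(t[110:240,130:260],None,fx=4.23,fy=4.23,interpolation=cv2.INTER_CUBIC)
a=cv2.resize(s[130:230,250:350],(400,400),interpolation=cv2.INTER_CUBIC)
b=cv2.resize(t[110:235,130:255],(400,400),interpolation=cv2.INTER_CUBIC)
cv2.imwrite("pics/crop1.png",np.hstack([a,b]))
E
```

```text
tray box [[240.20815 239.9137 ]
 [345.67004 232.38068]
 [349.5381  286.53296]
 [244.07617 294.06598]]
[[467.3 132.6  30. ]
 [487.8 -77.8  30. ]
 [379.  -86.8  30. ]
 [359.3 120.1  30. ]] [423.36062795  22.02532784  30.        ] [211.39187212 109.15619249 207.81379142]
```

View pics/crop1.png

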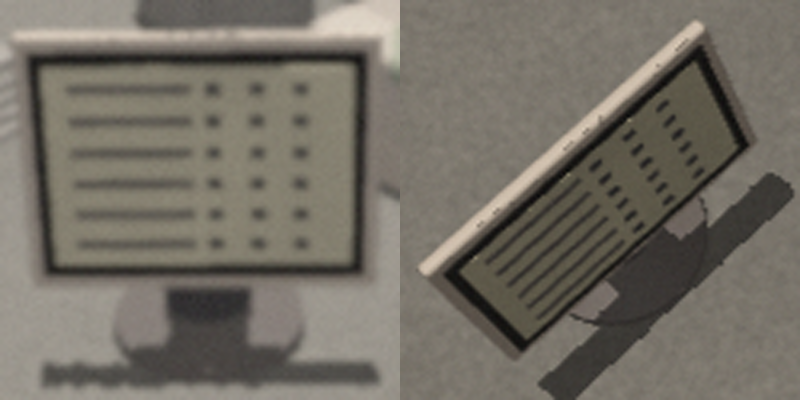

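Crop: the white tablet has a light screen with text lines, and the top-edge corners are sharp in both views. I'll triangulate the corners and refine the tray direction.

```bash
python3 - <<'E'
from h import *
S=lambda x,y:(250+(x+.5)/4-.5,130+(y+.5)/4-.5); T=lambda x,y:(130+(x-400+.5)/3.2-.5,110+(y+.5)/3.2-.5)
C={}
for k,a,b in [("TLf",(15,47),(430,276)),("TRf",(382,48),(708,36)),("TLb",(12,31),(421,268)),("TRb",(380,34),(696,21)),("BL",(43,286),(520,356)),("BR",(365,283),(755,143))]:
    C[k],e=tri(S(*a),T(*b)); print(k,C[k].round(1),round(e,1))
n=np.linalg.norm
w=C["TRf"]-C["TLf"]; w2=C["BR"]-C["BL"]; w3=C["TRb"]-C["TLb"]
for v in(w,w3,w2): print("w",n(v),"yaw of y axis",np.degrees(np.arctan2(v[0],-v[1])))
up=(C["TLf"]+C["TRf"]-C["BL"]-C["BR"])/2; print("h",n(up),"lean",np.degrees(np.arctan2(n(up[:2]),up[2])),up)
print("mid top",(C["TLf"]+C["TRf"]+C["TLb"]+C["TRb"])/4)
# tray sides by line fit
t=cv2.imread("pics/top0.png"); g=cv2.cvtColor(t,cv2.COLOR_BGR2GRAY)
for lo,hi,rev in((228,262,0),(268,305,1)):
    p=[]
    for u in range(252,340):
        col=cv2.GaussianBlur(g,(3,3),0)[lo:hi,u].astype(int); d=np.diff(col)
        p.append((u,lo+.5+(np.argmin(d) if rev else np.argmax(d))))
    p=np.array(p,np.float32); med=np.polyfit(p[:,0],p[:,1],1)
    for _ in range(4):
        r=abs(np.polyval(med,p[:,0])-p[:,1]); med=np.polyfit(*p[r<max(1.,np.median(r)*2)].T,1)
    A,B=[onz("top",(u,np.polyval(med,u)),0 if rev else 30) for u in(252,340)]
    print("tray",med,r.mean(),A,B,np.degrees(np.arctan2(B[0]-A[0],A[1]-B[1])))
E
```

```text
TLf [506.3 290.4 202. ] 2.7
TRf [648.3 147.3 201.5] 0.3
TLb [508.1 293.3 210. ] 3.6
TRb [654.8 154.1 205.3] 1.6
BL [496.4 274.9  54.6] 1.5
BR [634.2 138.4  57. ] 6.1
w 201.60226728010986 yaw of y axis 44.778914673984374
w 202.2948674038647 yaw of y axis 46.49745948287968
w 194.01031667303926 yaw of y axis 45.27567768488578
h 146.95279220667052 lean 6.660419782562559 [ 11.9754744   12.12827069 145.96100918]
mid top [579.36660292 221.27660779 204.70522466]
tray [-6.96718508e-02  2.62702810e+02] 0.41286334082219417 [457.23319565 108.64917761  30.        ] [473.98991004 -66.61789515  30.        ] 5.461263534703651
tray [-7.31657920e-02  3.12154582e+02] 0.2403558586107673 [363.34003425 107.45436368   0.        ] [380.51794059 -69.56294092   0.        ] 5.542675216611924
```

```bash
cat >> h.py <<'E'
from scipy.spatial.transform import Rotation as Ro
def cur():
    s=env.state(); return Ro.from_euler("xyz",s["ee_rot"],degrees=True).as_matrix(),s["ee_pos"]
def slab(yaw,lean):   # columns x (back), y, z of slab, world
    return (Ro.from_euler("z",yaw,degrees=True)*Ro.from_euler("y",lean,degrees=True)).as_matrix()
def tool(Rs,sg): # tool x=-z_s, y=sg*x_s
    x=-Rs[:,2]; y=sg*Rs[:,0]; return np.c_[x,y,np.cross(x,y)]
def row(R0,p0,R,p):
    return np.r_[Ro.from_matrix(R0.T@R).as_rotvec(degrees=True).round(2),(R0.T@(p-p0)/1000).round(4)]
E
python3 - <<'E'
from h import *
R0,p0=cur(); print(R0.round(3))
Rs=slab(45.5,6.7)
ax=np.array([589,230,0]);top=ax+[0,0,65]-30*np.array([np.cos(.794),np.sin(.794),0])+145*Rs[:,2]; print(top)
for sg in(1,-1):
    print(sg,row(R0,p0,tool(Rs,sg),top+80*Rs[:,2]),row(R0,p0,tool(Rs,sg),top-34*Rs[:,2]))
E
```

```text
[[-0.001  0.343  0.939]
 [-0.001  0.939 -0.343]
 [-1.    -0.002 -0.   ]]
[579.82751369 220.67135217 209.00974418]
1 [24.43    1.45   -6.51   -0.075  -0.1601  0.473 ] [24.43    1.45   -6.51    0.0382 -0.1721  0.4675]
-1 [-1.5532e+02  8.9700e+00  1.9900e+00 -7.5000e-02 -1.6010e-01  4.7300e-01] [-1.5532e+02  8.9700e+00  1.9900e+00  3.8200e-02 -1.7210e-01  4.6750e-01]
```

```bash
python3 -m handwheel '0 0 0 -0.08 0 0 0.0912; 0 0 0 -0.08 0 0 0.0912; 12 1 -3 -0.08 -0.03 0.08 0.0912; 24.4 1.4 -6.5 -0.075 -0.16 0.473 0.0912; 24.4 1.4 -6.5 -0.075 -0.16 0.473 0.0912; 24.4 1.4 -6.5 -0.075 -0.16 0.473 0.0912; 24.4 1.4 -6.5 -0.075 -0.16 0.473 0.0912; 24.4 1.4 -6.5 -0.075 -0.16 0.473 0.0912; 24.4 1.4 -6.5 -0.075 -0.16 0.473 0.0912; 24.4 1.4 -6.5 -0.075 -0.16 0.473 0.0912; 24.4 1.4 -6.5 -0.075 -0.16 0.473 0.0912; 24.4 1.4 -6.5 -0.075 -0.16 0.473 0.0912' 40; python3 -m handwheel '0 0 0 0 0 0 0.0912'
python3 - <<'E'
from h import *
R0,p0=cur(); 
Rs=slab(45.5,6.7); top=np.array([579.8,220.7,209])
print(p0,row(R0,p0,tool(Rs,1),top+80*Rs[:,2]),row(R0,p0,tool(Rs,1),top-34*Rs[:,2]),env.state()["qpos"])
s=env.grab_frame("side")[:,:,::-1];t=env.grab_frame("top")[:,:,::-1]
cv2.imwrite("pics/c2.png",np.hstack([cv2.resize(s[40:240,200:400],(400,400)),cv2.resize(t[80:280,100:300],(400,400))]))
E
```

```text
time_s: 1.1
ee_pos: [523.1, 277.7, 289.5]
ee_rot: [-90.1, 83.4, -134.6]
force: [1.2, 1.7, -0.2]
gripper_width: 91.1
time_s: 1.18
ee_pos: [526.9, 274.2, 288.4]
ee_rot: [-88.0, 83.3, -132.9]
force: [0.2, 0.5, 0.3]
gripper_width: 91.1
[526.89321596 274.20710873 288.37016293] [-0.38    0.19   -0.02   -0.0008  0.0087  0.0752] [-0.38    0.19   -0.02    0.1132  0.0086  0.0748] [ 27.63887686  21.68634538  74.28725418  -2.2208627   90.32948312
 -17.38004275]
```

View pics/c2.png

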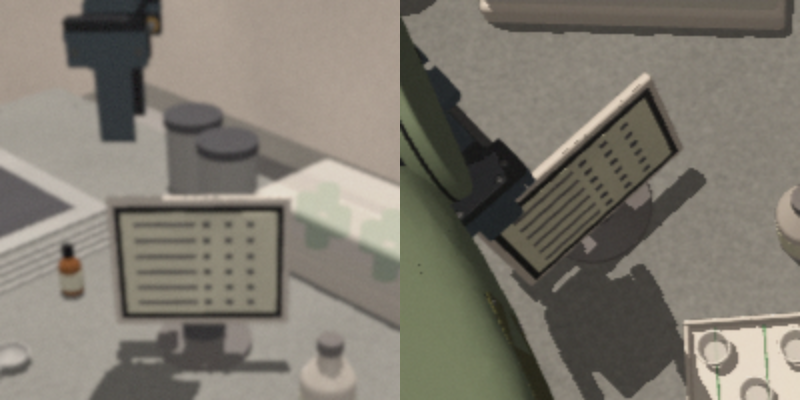

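The fingers straddle the slab line, still about 75 mm short along its width and clear above it. I'll shift along and descend.

```bash
python3 -m handwheel '0 0 0 0 0.005 0.035 0.0912; 0 0 0 0 0.009 0.075 0.0912; 0 0 0 0 0.009 0.075 0.0912; 0 0 0 0 0.009 0.075 0.0912'
python3 - <<'E'
from h import *
R0,p0=cur(); 
Rs=slab(45.5,6.7); top=np.array([579.8,220.7,209])
print(p0,row(R0,p0,tool(Rs,1),top+80*Rs[:,2]),row(R0,p0,tool(Rs,1),top-34*Rs[:,2]))
E
```

```text
time_s: 1.62
ee_pos: [581.5, 233.4, 288.1]
ee_rot: [-90.5, 83.3, -135.1]
force: [0.7, 0.1, -0.1]
gripper_width: 91.1
[581.54158628 233.35428842 288.09978719] [-0.01   -0.06   -0.04   -0.0003 -0.0009  0.0076] [-0.01   -0.06   -0.04    0.1137 -0.001   0.0078]
```

```bash
python3 -m handwheel '0 0 0 0 -0.001 0.004 0.0912; 0 0 0 0.02 -0.001 0.008 0.0912; 0 0 0 0.045 -0.001 0.008 0.0912; 0 0 0 0.07 -0.001 0.008 0.0912; 0 0 0 0.09 -0.001 0.008 0.0912; 0 0 0 0.105 -0.001 0.008 0.0912; 0 0 0 0.114 -0.001 0.008 0.0912; 0 0 0 0.114 -0.001 0.008 0.0912'
python3 - <<'E'
from h import *
R0,p0=cur(); 
Rs=slab(45.5,6.7); top=np.array([579.8,220.7,209])
print(p0,row(R0,p0,tool(Rs,1),top-34*Rs[:,2]))
s=env.grab_frame("side")[:,:,::-1];t=env.grab_frame("top")[:,:,::-1]
cv2.imwrite("pics/c3.png",np.hstack([cv2.resize(s[40:240,200:400],(400,400)),cv2.resize(t[80:280,100:300],(400,400))]))
E
```

```text
time_s: 2.28
ee_pos: [575.4, 218.1, 174.1]
ee_rot: [-90.9, 83.2, -135.2]
force: [0.1, 0.8, -1.2]
gripper_width: 91.2
[575.44414202 218.13222779 174.09556495] [ 0.14   -0.09    0.1    -0.0012  0.0008  0.0013]
```

View pics/c3.png

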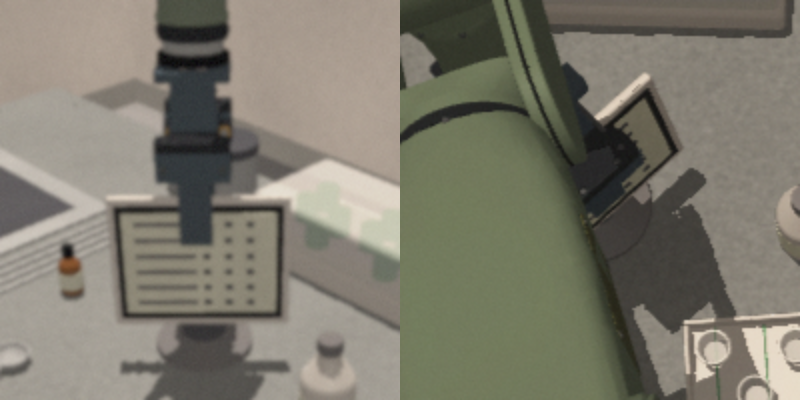

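The gripper is centred on the slab's middle, one finger each side. Closing now.

```bash
python3 -m handwheel '0 0 0 0 0 0 0.03; 0 0 0 0 0 0 0.015; 0 0 0 0 0 0 0.005; 0 0 0 0 0 0 0; 0 0 0 0 0 0 0; 0 0 0 0 0 0 0; 0 0 0 0 0 0 0; 0 0 0 0 0 0 0; 0 0 0 0 0 0 0' 50; python3 - <<'E'
from h import *
R0,p0=cur(); print(env.state()["torque"])
# pivot swivel axis in tool frame; 40deg clockwise about world z
ax=np.array([589,230,p0[2]])
for k in range(1,11):
    a=-4.0*k; Rz=Ro.from_euler("z",a,degrees=True).as_matrix()
    print(row(R0,p0,Rz@R0,ax+Rz@(p0-ax)))
E
```

```text
time_s: 3.13
ee_pos: [577.6, 217.5, 175.7]
ee_rot: [-90.0, 83.4, -134.5]
force: [0.4, 0.1, -0.2]
gripper_width: 34.2
[ 0.04724003 -0.01528517  0.00735462]
[ 3.97e+00  4.60e-01 -0.00e+00  0.00e+00 -0.00e+00 -1.20e-03]
[ 7.95e+00  9.20e-01 -0.00e+00 -0.00e+00  1.00e-04 -2.40e-03]
[ 1.192e+01  1.380e+00 -0.000e+00 -0.000e+00  2.000e-04 -3.500e-03]
[ 1.589e+01  1.840e+00 -0.000e+00 -1.000e-04  5.000e-04 -4.700e-03]
[ 1.987e+01  2.300e+00 -0.000e+00 -1.000e-04  8.000e-04 -5.800e-03]
[ 2.384e+01  2.760e+00 -0.000e+00 -1.000e-04  1.200e-03 -6.900e-03]
[ 2.781e+01  3.220e+00 -0.000e+00 -2.000e-04  1.700e-03 -8.000e-03]
[ 3.179e+01  3.680e+00 -0.000e+00 -3.000e-04  2.200e-03 -9.100e-03]
[ 3.576e+01  4.140e+00 -0.000e+00 -3.000e-04  2.900e-03 -1.010e-02]
[ 3.973e+01  4.600e+00 -0.000e+00 -4.000e-04  3.600e-03 -1.100e-02]
```

Still closing (34 mm).

```bash
python3 -m handwheel '0 0 0 0 0 0 0; 0 0 0 0 0 0 0; 0 0 0 0 0 0 0; 0 0 0 0 0 0 0; 0 0 0 0 0 0 0; 0 0 0 0 0 0 0; 0 0 0 0 0 0 0; 0 0 0 0 0 0 0' 50; python3 -c "
from h import *
print(env.state()['torque'])"
```

```text
time_s: 3.8
ee_pos: [578.2, 218.2, 175.7]
ee_rot: [-89.9, 83.5, -134.4]
force: [2.5, 2.8, -2.0]
gripper_width: 9.8
[ 1.02985193 -0.92976855  0.07027709]
```

```bash
python3 -m handwheel '4 0.5 0 0 0 -0.0012 0; 8 0.9 0 0 0.0001 -0.0024 0; 11.9 1.4 0 0 0.0002 -0.0035 0; 15.9 1.8 0 0 0.0005 -0.0047 0; 19.9 2.3 0 0 0.0008 -0.0058 0; 23.8 2.8 0 0 0.0012 -0.0069 0; 27.8 3.2 0 -0.0002 0.0017 -0.008 0; 31.8 3.7 0 -0.0003 0.0022 -0.0091 0; 35.8 4.1 0 -0.0003 0.0029 -0.0101 0; 39.7 4.6 0 -0.0004 0.0036 -0.011 0; 39.7 4.6 0 -0.0004 0.0036 -0.011 0' 50; python3 - <<'E'
from h import *
R0,p0=cur(); s=env.state(); print(s["torque"],s["qpos"]); Rs=np.c_[R0[:,1],R0[:,2],-R0[:,0]]
print("tool-> slab yaw",np.degrees(np.arctan2(R0[1,1],R0[0,1])),"lean",np.degrees(np.arctan2(np.hypot(*R0[:2,0]),-R0[2,0])))
s=env.grab_frame("side")[:,:,::-1];t=env.grab_frame("top")[:,:,::-1]
cv2.imwrite("pics/c4.png",np.hstack([cv2.resize(s[80:240,220:380],(400,400),interpolation=2),cv2.resize(t[80:280,100:300],(400,400))]))
E
```

```text
time_s: 4.72
ee_pos: [572.4, 228.6, 175.6]
ee_rot: [-90.8, 83.4, -175.3]
force: [1.1, 4.5, -2.8]
gripper_width: 10.2
[ 0.86626136 -0.93704919 -0.36453135] [19.77379277 26.80069825 82.17471165  1.74368003 77.35992958 13.80709919]
tool-> slab yaw 5.496171390088578 lean 6.553453282544381
```

View pics/c4.png

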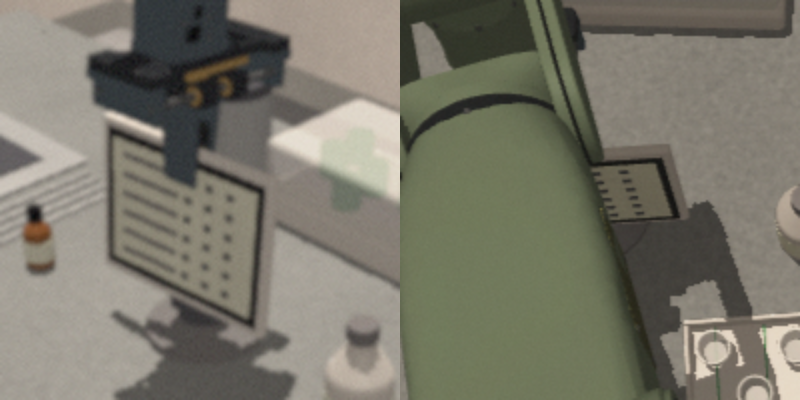

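Swivelled and still gripped. Now I'll tilt about the hinge: a turn about tool -z with a 111.5 mm radius.

```bash
python3 -m handwheel '0 0 -2.4 0.0001 0.0047 0 0; 0 0 -4.8 0.0004 0.0093 0 0; 0 0 -7.2 0.0009 0.014 0 0; 0 0 -9.6 0.0016 0.0186 0 0; 0 0 -12 0.0024 0.0232 0 0; 0 0 -14.4 0.0035 0.0277 0 0; 0 0 -16.8 0.0048 0.0322 0 0; 0 0 -19.2 0.0062 0.0367 0 0; 0 0 -21.6 0.0078 0.041 0 0; 0 0 -24 0.0096 0.0454 0 0; 0 0 -26.4 0.0116 0.0496 0 0; 0 0 -28.4 0.0134 0.053 0 0' 50;python3 -m handwheel '0 0 0 0 0 0 0;0 0 0 0 0 0 0' ; python3 - <<'E'
from h import *
R0,p0=cur(); s=env.state(); print(s["torque"],s["qpos"])
print("tool-> slab yaw",np.degrees(np.arctan2(R0[1,1],R0[0,1])),"lean",np.degrees(np.arctan2(np.hypot(*R0[:2,0]),-R0[2,0])))
E
```

```text
time_s: 5.82
ee_pos: [623.6, 233.5, 156.4]
ee_rot: [-90.2, 54.9, -174.6]
force: [0.8, 4.5, -1.2]
gripper_width: 9.8
time_s: 5.98
ee_pos: [623.6, 233.5, 156.1]
ee_rot: [-90.2, 55.0, -174.6]
force: [3.9, 4.4, -0.0]
gripper_width: 9.6
[ 0.83629058 -0.65251426 -0.82745643] [ 16.38566296  49.03905785  50.95415198   6.87221088 114.36259947
  11.6409516 ]
tool-> slab yaw 5.6925050891031 lean 35.00484467030379
```

```bash
python3 -m handwheel '0 0 0 0 0 0 0.06;0 0 0 0 0 0 0.06;0 0 0 0 0 0 0.06;0 0 0 0 0 0 0.06;0 0 0 0 0 0 0.06;0 0 0 0 0 0 0.06;0 0 0 0 0 0 0.06;0 0 0 0 0 0 0.06;0 0 0 -0.02 0 0 0.06;0 0 0 -0.04 0 0 0.06;0 0 0 -0.06 0 0 0.06;0 0 0 -0.08 0 0 0.06'; python3 - <<'E'
from h import *
R0,p0=cur(); s=env.state(); print(s["qpos"])
t=np.array([p0[0],p0[1],330.]); 
print("straight up 100",R0.T@[0,0,.1],"left 300",R0.T@[-.25,.3,.1])
E
```

```text
time_s: 6.98
ee_pos: [668.9, 237.1, 223.0]
ee_rot: [-90.0, 55.0, -174.4]
force: [-0.2, 1.6, 0.2]
gripper_width: 60.3
[ 15.8241624   54.20882982  30.7523159    7.58634559 129.36386558
  13.2544854 ]
straight up 100 [-8.19111157e-02 -5.73634825e-02  1.13845391e-06] left 300 [ 0.04410184 -0.23730775 -0.3228623 ]
```

```bash
python3 -m handwheel '0 0 3 -0.027 -0.019 0 0.06;0 0 8 -0.054 -0.038 0 0.06;0 0 14 -0.082 -0.057 0 0.06;0 0 20 -0.07 -0.08 -0.03 0.06;0 0 26 0.044 -0.237 -0.323 0.06;0 0 33 0.044 -0.237 -0.323 0.06;0 0 35 0.044 -0.237 -0.323 0.06;0 0 35 0.044 -0.237 -0.323 0.06;0 0 35 0.044 -0.237 -0.323 0.06;0 0 35 0.044 -0.237 -0.323 0.06;0 0 35 0.044 -0.237 -0.323 0.06;0 0 35 0.044 -0.237 -0.323 0.06'; python3 -m handwheel '0 0 0 0 0 0 0.06;0 0 0 0 0 0 0.06'; python3 - <<'E'
from h import *
s=env.grab_frame("side")[:,:,::-1];t=env.grab_frame("top")[:,:,::-1]
cv2.imwrite("pics/side5.png",s);cv2.imwrite("pics/top5.png",t)
cv2.imwrite("pics/c5.png",np.hstack([cv2.resize(s[120:220,250:350],(400,400),interpolation=2),cv2.resize(t[110:235,110:235],(400,400),interpolation=2)]))
E
```

```text
time_s: 7.98
ee_pos: [431.4, 521.1, 322.4]
ee_rot: [117.0, 90.0, 32.6]
force: [-0.1, 0.1, -0.1]
gripper_width: 59.7
time_s: 8.15
ee_pos: [431.3, 521.6, 321.7]
ee_rot: [-26.3, 90.0, -110.4]
force: [0.3, 0.1, 0.4]
gripper_width: 60.3
```

View pics/c5.png

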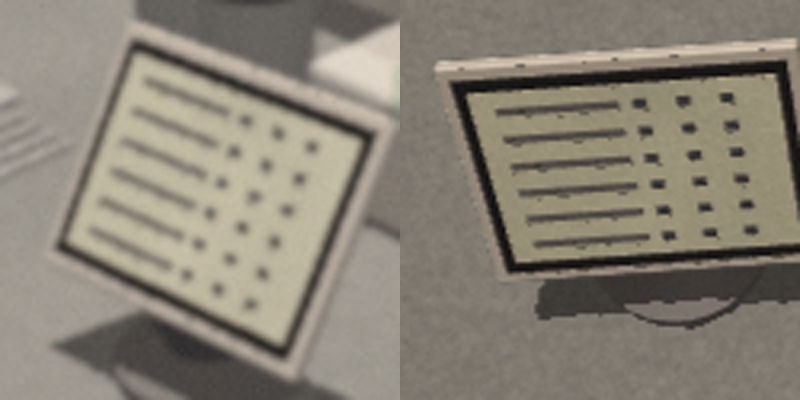

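The side view shows the slab leaning, now parallel-looking to the tray, and the hand is clear. To check the angles I'll use the inner screen quads.

```bash
cat > chk.py <<'E'
from h import *
import sys
k=sys.argv[1]; seeds={"side":[(296,175),(291,164),(310,185)],"top":[(178,150),(165,147),(200,158)]}; Q={}; vis=[]
for n in("side","top"):
    im=cv2.imread(f"pics/{n}{k}.png"); g=cv2.resize(cv2.cvtColor(im,cv2.COLOR_BGR2GRAY),None,fx=4,fy=4,interpolation=cv2.INTER_CUBIC)
    g=cv2.GaussianBlur(g,(5,5),0)
    m=(g>85).astype(np.uint8); best=None
    l,lab,st,_=cv2.connectedComponentsWithStats(m,connectivity=4)
    ids=[lab[4*y,4*x] for x,y in seeds[n]]; i=max(set(ids)-{0},key=ids.count)
    c=max(cv2.findContours((lab==i).astype(np.uint8),cv2.RETR_EXTERNAL,cv2.CHAIN_APPROX_NONE)[0],key=cv2.contourArea)
    q=cv2.approxPolyN(cv2.convexHull(c),4,ensure_convex=True).reshape(4,2).astype(float)
    h=cv2.cvtColor(g,cv2.COLOR_GRAY2BGR); cv2.polylines(h,[q.astype(np.int32)],True,(0,0,255),1); x,y=q.mean(0).astype(int)
    vis.append(h[y-220:y+220,x-200-60:x+200+60][:, :400 if n=="side" else None][:440,:400] if 0 else cv2.resize(h[y-260:y+260,x-260:x+260],(400,400)))
    q=(q+.5)/4-.5; o=q[np.argsort(q[:,0])]; 
    # TL,TR,BR,BL: by row for left/right pairs along polygon
    q=q[np.argsort(q.sum(1))] if 0 else q
    ctr=q.mean(0); L=o[:2][np.argsort(o[:2,1])]; R_=o[2:][np.argsort(o[2:,1])]; Q[n]=[L[0],R_[0],R_[1],L[1]]; print(n,np.round(Q[n],1).tolist(),st[i,4]/16)
P=[]
for a,b in zip(Q["side"],Q["top"]):
    p,e=tri(a,b); P.append(p); print(p.round(1),round(e,1))
P=np.array(P)
for v in(P[1]-P[0],P[2]-P[3]): print("w",np.linalg.norm(v),np.degrees(np.arctan2(v[0],-v[1])))
up=(P[0]+P[1]-P[2]-P[3])/2; print("h",np.linalg.norm(up),"lean",np.degrees(np.arctan2(np.hypot(*up[:2]),up[2])))
cv2.imwrite(f"pics/q{k}.png",np.hstack(vis))
E
python3 chk.py 5; sed -i 's/\[(178,150).*\]}/[(190,170),(180,165),(205,165)]}/' chk.py; sed 's/>85/>85/' chk.py >/dev/null; python3 chk.py 0
```

```text
side [[-1.9, -0.4], [639.4, -0.4], [639.4, 479.4], [10.6, 479.4]] 260061.0625
top [[129.9, 138.9], [227.1, 132.4], [235.6, 185.6], [145.6, 191.9]] 4566.625
[278.2 192.9 605.6] 350.2
[ 526.  -121.7  575.8] 425.8
[ 220.6 -218.   636.6] 657.8
[157.4 -65.  539.3] 676.3
w 401.61199696583844 38.23272756428435
w 191.9456002213743 22.43935472869812
h 277.0750413000253 lean 89.42959549247735
side [[259.1, 145.9], [338.4, 144.9], [337.9, 195.9], [263.1, 195.9]] 3788.25
top [[145.6, 191.6], [215.9, 142.4], [220.4, 168.6], [169.6, 214.9]] 920.75
[516.8 283.6 189.8] 4.4
[618.3 155.5 199.3] 23.9
[618.7 162.9  61.8] 36.8
[503.5 268.3  69.7] 5.4
w 163.66490416103136 38.39432092535291
w 156.29193619233234 47.53188361551695
h 129.0173958659301 lean 3.352970166289591
```

View pics/q5.png

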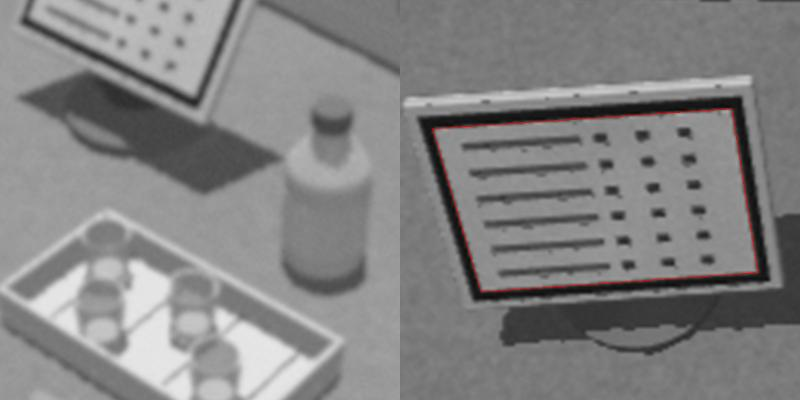

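The top quad is right. The side mask leaked, so I'll raise its threshold and check the quad against the earlier crop.

```bash
sed -i 's/m=(g>85)/m=(g>(int(sys.argv[2]) if n=="side" else 85))/; s/\[(190,170).*\]}/[(178,150),(165,147),(200,158)]}/; s/"side":\[(296,175),(291,164),(310,185)\]/"side":[(300,172),(291,164),(306,176)]/' chk.py; for t in 95 105 115; do echo $t; python3 chk.py 5 $t; done
```

```text
95
side [[-2.6, -0.4], [639.4, -0.4], [639.4, 479.4], [15.1, 479.4]] 246886.4375
top [[129.9, 138.9], [227.1, 132.4], [235.6, 185.6], [145.6, 191.9]] 4566.625
[277.6 192.6 605.9] 350.8
[ 526.  -121.7  575.8] 425.8
[ 220.6 -218.   636.6] 657.8
[158.5 -63.5 534.7] 676.2
w 401.7264094485698 38.317286593978864
w 195.19743844559528 21.87591865376828
h 275.88465736360473 lean 88.91135735926156
105
side [[282.6, 131.6], [340.9, 154.6], [320.4, 206.6], [265.1, 180.1]] 3281.4375
top [[129.9, 138.9], [227.1, 132.4], [235.6, 185.6], [145.6, 191.9]] 4566.625
[618.3 323.1 175.8] 3.7
[637.5 148.6 173.1] 1.0
[567.2 142.4  69.6] 1.9
[548.4 317.1  72. ] 3.9
w 175.58064749786507 6.296975774439651
w 175.8009727680565 6.112224993260986
h 125.29224827246836 lean 34.17164118061245
115
side [[282.9, 132.1], [340.6, 154.6], [320.4, 206.4], [265.4, 180.1]] 3227.0625
top [[129.9, 138.9], [227.1, 132.4], [235.6, 185.6], [145.6, 191.9]] 4566.625
[619.1 323.5 174. ] 3.4
[637.3 148.7 173.2] 1.6
[567.  142.2  70.4] 1.8
[548.7 317.   71.9] 3.3
w 175.7609792239644 5.936106072983375
w 175.75670202953694 5.950907323453121
h 124.45104422170165 lean 34.58642904093055
```

```bash
python3 - <<'E'
from h import *
for a,b,z in(((129.9,138.9),(227.1,132.4),174),((145.6,191.9),(235.6,185.6),71)):
    d=onz("top",b,z)-onz("top",a,z); print(np.degrees(np.arctan2(d[0],-d[1])),np.linalg.norm(d))
a,b=[cv2.imread(f"pics/top{k}.png").astype(int) for k in(0,5)]
d=abs(a-b).max(2)
for n,(y0,y1,x0,x1) in dict(reader=(165,225,405,475),tray=(228,302,235,358),bottle=(165,215,285,320),pink=(310,380,360,500)).items(): print(n,(d[y0:y1,x0:x1]>40).sum(),d[y0:y1,x0:x1].mean().round(2))
cv2.imwrite("pics/final.png",b)
E
```

```text
5.587035025683217 175.23877084974924
5.6343701521200105 175.60799196865545
reader 0 3.67
tray 0 4.33
bottle 0 3.83
pink 0 3.84[ WARN:0@0.389] global loadsave.cpp:1063 imwrite_ Unsupported depth image for selected encoder is fallbacked to CV_8U.
```

View pics/final.png

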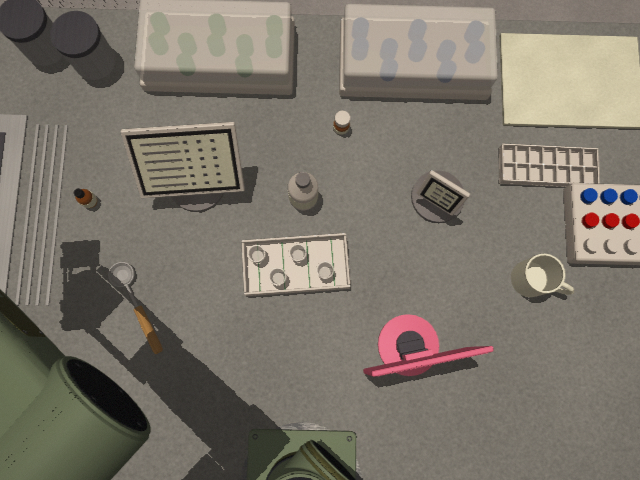

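The tablet at (185,160) is parallel to the tray, everything else is unmoved, and the arm is clear. Handing in.

```bash
python3 -c "
from workcell import env
print(env.job_done(), env.state()['time_s'])"
```

```text
the job is handed in; nothing more can be done
the job is handed in; nothing more can be done
```

The medication-plan tablet now faces the robot's side, parallel to the tray's long side to within about half a degree, and leans back about 35°. I pinched its top edge, swivelled it about 40° clockwise, leaned it back about its hinge, then released it and moved the arm clear. I handed the job in after about 8.3 s of the 40 s.

| Check | Tablet | Target |
|---|---|---|
| Swivel, top view alone | 5.6° | 5.5° (tray) |
| Swivel, both views | 5.9–6.3° | 5.5° (tray) |
| Swivel, gripper while holding | 5.7° | 5.5° (tray) |
| Lean, both views | 34.2–34.6° | 35° |
| Lean, gripper while holding | 35.0° | 35° |

- **Disagreement:** the two-view results shift slightly with the image threshold. My first attempt at this check failed because the side-view mask leaked into the background; I fixed that by raising its threshold.
- **Other items:** before-and-after top pictures show no change at the small screen, tray and cups, bottle or pink look-alike.
- **Forces:** the readings I took at the end of each move never passed about 6 N at the wrist.

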